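# Hook the jaw tray out from under the rack shelf

### The arm

A 6-joint arm with a two-finger parallel gripper is mounted at the origin on the work surface. World frame = base frame: x ahead of the robot, y to its left, z up, the work surface at z = 0. Lengths are in m, angles in rad, forces in N, time in s.
With the tool pointing down it reaches from about 0.25 to 0.775 m from the base axis. Payload 8.9 kg.
Tool frame: the origin (TCP) lies between the finger pads; the fingertips stand 25 mm ahead of it and the grasp point (between the pads) lies 6 mm ahead of it (arm.tips_ahead is the distance from the TCP to the fingertips, in m); z points along the fingers, y is the line along which they close (so a half turn about z gives the same grasp; the last joint's range is limited). The gripper opens to 85 mm and grips with 20 to 120 N. Pads are 22 mm wide; open, the fingers measure 114 mm over their backs; the gripper's body (76 mm by 85 mm) begins 54 mm behind the grasp point. The pads swing forward as they close: fully open they stand 13 mm farther back than shut.
Start: joints at [-1.304, 0.291, -0.153, 1.127, 0, 1.431], TCP at [0.207, -0.482, 0.256] pointing down, gripper open.
Joint ranges: [-2.52, 2.52], [-0.91, 1.74], [-1.3, 1.37], [-1.96, 2.02], [-1.52, 1.47], [-3.14, 3.14]. Speed limits (rad/s): [2.22, 2.22, 2.79, 3.14, 3.14, 3.14].

### API

Orientations are given as a unit quaternion [x, y, z, w].
In Python, from cell import arm gives the robot as it stands.
- The arm moves only by the shell command python3 jog.py 'ROWS' [OPENING] [FORCE]. ROWS is a JSON list of rows, 1 to 12 of them, each of 6 numbers: dx, dy, dz in m, then a rotation vector rx, ry, rz in rad; each row is the pose to reach, as a shift and turn from the pose commanded when the command began, along the tool's axes at that moment; what a row does not reach only later rows make up. A row lasts 1/12 s, in which the tool goes at most 0.0417 m and 0.125 rad, less where a joint would pass 70% of its speed; a pose out of reach is approached as far as the arm can. OPENING is the opening from 0.0 (shut) to 1.0 (fully open), set as the command begins (- or left out keeps the last). The fingers move at their own pace and stop on an object; FORCE is the grip in N (left out, the last holds). Time passes only in rows, so rows that do not move let the fingers close. It prints the time, the measured TCP pose, the force, the opening and the grip force at its end.
- arm.state(): the state, without advancing time (a new reading comes with each control period).
- arm.snapshot(name): name is "scene" or "top" or "wrist"; returns the picture (480x640x3 uint8, blue, green, red); there is no depth.
- arm.camera_model(name): a dict with "vertical_fov" (degrees; the focal length in pixels is half the picture's height over the tangent of half this angle, whatever the lens; pixels are square), "cx", "cy" (the principal point, pixels), "R" (3x3) and "t" (3): a world point X has camera coordinates R X + t. Camera axes: x right, y down, z forward; pixel columns grow to the right and rows downward; lengths in m; the calibration is good to about 2 mm. A picture is of the moment at which its call begins: read the wrist's pose just before it. camera_model takes no time and is no camera call; for the wrist camera it gives the pose at the moment of the call.
- arm.close_job(): hands the job in; it is judged then, once.
The state is a dict: "clock": time; "joints": joint angles; "qvel": joint speeds; "effort": joint torques, N m; "tcp_pos": TCP position; "orientation": TCP orientation; "force": force on the tool from outside, world axes, zero at the start; "torque": the same for the moment, N m; "grip_width": opening from 0.0 (shut) to 1.0 (fully open); "finger_force": force on a finger pad.
Only numpy, scipy, OpenCV 4.12 (cv2) and the standard library are available. Lean on these libraries where they do the work, as an engineer would, in place of code of your own. Each camera call takes 0.05 s, during which the arm holds its last target. There are 200 camera calls.

### The job

Use the orange-handled pull hook to bring out the blue tray of chuck jaws: drop its turned-down end into the loop on the tray's front and drag the tray along its lane until the whole box is clear of the yellow shelf above but still fully on the rack's base plate. Pull with the hook only, keeping the gripper off both trays and leaving the grey tray where it is. Then unhook and set the pull hook down (not dropped) on the open bench, clear of the rack and trays.

Things in the scene. Friction and masses are not known exactly. Their poses are not given: they have to be found in the camera images.
- hook: pull hook, 0.3 kg, standing on the bench. Orange block handle 90 (x) x 30 (y) x 44 (z) mm. Origin: centre of the handle's underside; x along the handle to the hook end, z up. An 8 mm steel rod runs level from the handle's end, its centre 38 mm above the underside, and turns straight down at x = 130 mm, ending 6 mm above underside level. Balance point about x = 15 mm.
- hook_tip (a point): lowest point of the hook's turned-down end (8 mm thick): 130 mm ahead of the hook's origin along its x and 6 mm above its underside; axes as the hook's
- blue_tray: the tray to pull out: open blue plastic box 120 (x) x 90 (y) x 60 mm high, three steel chuck jaws fixed in it, 0.4 to 0.8 kg, sliding freely on the rack's base plate in either of the two lanes. Origin: centre of its underside; its -x side is the front, with the loop, facing the rack's open front; z up
- blue_loop (a point): centre of the opening of the blue tray's loop, a level D of 8 mm round bar on the tray's front, bar centre 52 mm above the tray's underside. It lies 78 mm from the tray's origin along its -x. Seen from above the opening is 40 mm wide (y) and 36 mm deep (60 to 96 mm ahead of the tray's origin); the bar ends at 104 mm. Axes as the tray's
- grey_tray: bystander, to be left alone: same size and loop as the blue tray, but grey, with two brass parts fixed in it, in the other lane. Origin and axes likewise
- rack: fixed steel rack. Origin: centre of underside; x from open front (-x) to closed back, z up. Base plate 320 (x) x 230 (y) x 8 mm. Lanes along x at y = +55 and -55 mm, 100 mm wide between strips 20 mm over the bench. Yellow shelf (underside 90, cartons to 180 mm) over x = 30 to 160 mm; open above from there to the front end, x = -160 mm. Tray is wholly out at origin x -30 to -100 mm

How it is judged:
By the outcome, as a careful person would: the job done as asked, in the order asked, and still so for the second after the job is handed in, with the robot touching nothing.
It also fails if it takes over 43 s, if anything falls off the work surface, if the arm or the gripper's body presses on something with over 40 N, if the wrist force passes 120 N, or if a joint passes its speed limit or range.

## Working session

There is one attempt and no reset: what is moved stays moved. The work goes in short steps, Python scripts to look and compute and a shell command to move; the robot and the scene stay as the last step left them, time stands still between calls to the robot, and variables do not carry over. Pictures are saved under pics/ and viewed, at most 10 in all, crops included, and the job is handed in when it is done.

```bash
ls; mkdir -p pics; python3 - <<'E'
from cell import arm
import cv2,numpy as np
for n in("scene","top"):
    cv2.imwrite(f"pics/{n}0.png",arm.snapshot(n)); print(n,arm.camera_model(n))
s=arm.state();print(s['clock'],s['tcp_pos'],s['orientation'])
E
```

```text
cell.py
jog.py
pics
scene {'vertical_fov': 51.14349180560157, 'cx': 317.32217844092395, 'cy': 230.11951072391858, 'R': array([[-0.21439384,  0.9766189 , -0.01583677],
       [ 0.70421355,  0.14331751, -0.69537282],
       [-0.67684455, -0.16023612, -0.71847466]]), 't': array([ 0.06058822, -0.36981357,  1.34905024])}
top {'vertical_fov': 53.00129784230437, 'cx': 316.24931713610033, 'cy': 241.88549328046616, 'R': array([[ 2.45625156e-02, -9.99695718e-01,  2.27032010e-03],
       [-9.96293142e-01, -2.46660705e-02, -8.24109213e-02],
       [ 8.24418450e-02, -2.37684803e-04, -9.96595849e-01]]), 't': array([0.03245763, 0.55592847, 0.7951396 ])}
0.1 [ 0.20715764 -0.48201458  0.25579718] [ 9.79485975e-01  2.01511502e-01 -4.32679782e-05 -5.80786795e-04]
```

View pics/top0.png

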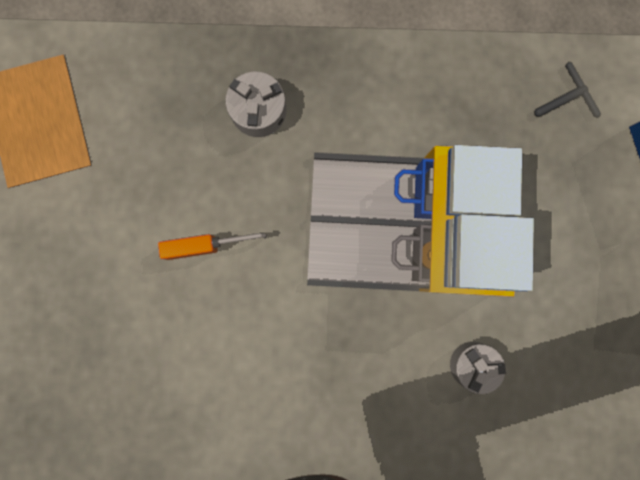

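View pics/scene0.png

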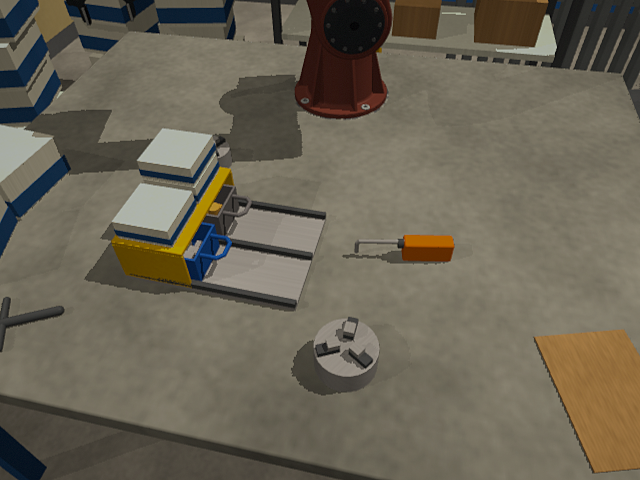

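Top view: the orange handle spans about (160–215, 235–258) and the rod tip is at (277,234). The rack's front is on the left at u≈310 (toward +y), with the blue loop at (408,186) and the grey loop at (407,251). Next I'll measure these.

```bash
cat > h.py <<'E'
import cv2,numpy as np
from cell import arm
def cam(n):
    m=arm.camera_model(n); return m,240/np.tan(np.radians(m['vertical_fov']/2))
def ray(n,p,z,m=None):
    if m is None: m,f=cam(n)
    f=240/np.tan(np.radians(m['vertical_fov']/2))
    d=m['R'].T@np.array([(p[0]-m['cx'])/f,(p[1]-m['cy'])/f,1]); c=-m['R'].T@m['t']
    return c+d*(z-c[2])/d[2]
def proj(n,X,m=None):
    m=m or arm.camera_model(n); f=240/np.tan(np.radians(m['vertical_fov']/2))
    x=m['R']@np.array(X)+m['t']; return np.array([f*x[0]/x[2]+m['cx'],f*x[1]/x[2]+m['cy']])
def mask(im,lo,hi):
    return cv2.inRange(cv2.cvtColor(im,cv2.COLOR_BGR2HSV),lo,hi)
E
python3 - <<'E'
from h import *
np.set_printoptions(precision=4,suppress=True)
im=cv2.imread('pics/top0.png')
hsv=cv2.cvtColor(im,cv2.COLOR_BGR2HSV)
print('orange px',hsv[247,185],hsv[240,185],hsv[256,185],hsv[257,190])
m=mask(im,(5,180,150),(16,255,255)); m[:,300:]=0
c=max(cv2.findContours(m,0,2)[0],key=cv2.contourArea);r=cv2.minAreaRect(c)
for p in cv2.boxPoints(r): print(p,ray('top',p,.044))
b=mask(im,(100,120,60),(130,255,255)); b[:, :380]=0;b[:,440:]=0;b[:140]=0;b[230:]=0
cs,h=cv2.findContours(b,cv2.RETR_CCOMP,2)
for c,hh in zip(cs,h[0]):
    if cv2.contourArea(c)>50: print('blue',hh[3],cv2.boundingRect(c),cv2.minAreaRect(c))
for p in((314,156),(312,218),(308,284),(430,284)): print(p,ray('top',p,.02))
a=cv2.resize(im[140:300,150:440],None,fx=2.75,fy=2.75,interpolation=cv2.INTER_CUBIC);cv2.imwrite('pics/c1.png',a)
E
```

```text
orange px [ 17 251 194] [ 17 255 195] [ 11 178 113] [ 17  67 129]
[157.4624 242.0057] [0.5465 0.3087 0.044 ]
[209.6878 233.9711] [0.562 0.223 0.044]
[212.289  250.8786] [0.5341 0.2175 0.044 ]
[160.0636 258.9132] [0.5187 0.303  0.044 ]
blue -1 (395, 159, 38, 58) ((412.8164367675781, 187.11570739746094), (36.370338439941406, 57.56279754638672), 2.1610794067382812)
blue 0 (397, 172, 21, 28) ((407.0, 185.5), (20.0, 27.0), 0.0)
(314, 156) [0.7042 0.0537 0.02  ]
(312, 218) [0.5961 0.0544 0.02  ]
(308, 284) [0.4833 0.0584 0.02  ]
(430, 284) [ 0.4884 -0.1483  0.02  ]
```

View pics/c1.png

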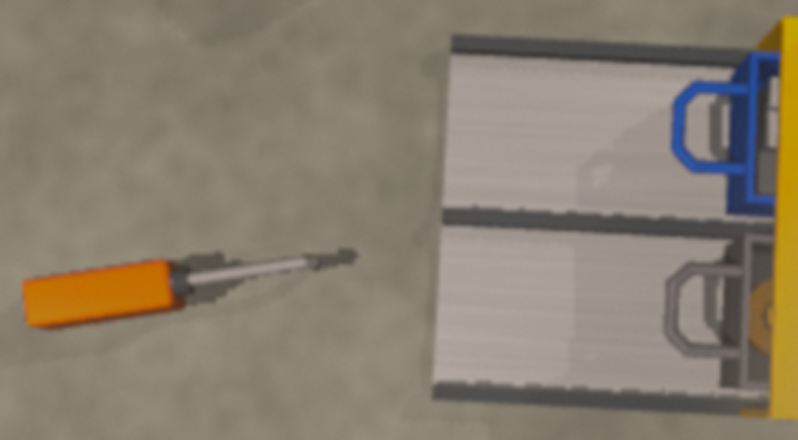

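```bash
python3 - <<'E'
from h import *
np.set_printoptions(precision=4,suppress=True)
im=cv2.imread('pics/top0.png')
m=mask(im,(5,200,160),(24,255,255)); m[:,300:]=0
c=max(cv2.findContours(m,0,2)[0],key=cv2.contourArea)
P=np.array([ray('top',p[0],.044)[:2] for p in c],np.float32)*1000
r=cv2.minAreaRect(P);print('handle top',r); 
# strips
hsv=cv2.cvtColor(im,cv2.COLOR_BGR2HSV)
d=((hsv[...,2]<95)*255).astype(np.uint8); d[:, :300]=0; d[:,415:]=0
for v0,v1 in((148,170),(212,228),(276,294)):
    pts=[]
    for u in range(325,410,5):
        vs=np.where(d[v0:v1,u])[0]+v0
        if len(vs): pts.append(ray('top',(u,vs.mean()),.02)[:2])
    pts=np.array(pts); k=np.polyfit(pts[:,1],pts[:,0],1); 
    us=[np.where(d[v,300:330])[0].min()+300 for v in range(v0,v1) if d[v,300:330].any()]
    print('strip x=k*y+b',k,len(pts),'u0',us,ray('top',(np.median(us),(v0+v1)/2),.02))
b=mask(im,(100,120,60),(130,255,255)); b[:140]=0;b[230:]=0;b[:,440:]=0
cs=[np.where(b[:,u])[0] for u in range(403,413)]
for u,v in zip(range(403,413),cs): print(u,v.min(),v.max(),ray('top',(u,(v.min()+v.max())/2),.06)[:2])
row=np.where(b[186])[0]; print(row)
u=(row[0]+[q for q in row if q<405][-1])/2; print('bar c',ray('top',(u,186),.06))
# scene: tip & loop
im=cv2.imread('pics/scene0.png')
a=im[180:280,180:470]; cv2.imwrite('pics/c2.png',cv2.resize(a,None,fx=2.75,fy=2.75,interpolation=cv2.INTER_CUBIC))
m=mask(im,(5,200,160),(24,255,255)); m[:,:380]=0
c=max(cv2.findContours(m,0,2)[0],key=cv2.contourArea);print(cv2.boundingRect(c))
E
```

```text
handle top ((540.4860229492188, 262.7471923828125), (27.198102951049805, 85.99144744873047), 10.235671997070312)
strip x=k*y+b [0.0247 0.7033] 17 u0 [np.int64(315), np.int64(314), np.int64(314), np.int64(314), np.int64(314), np.int64(314), np.int64(316)] [0.699  0.0536 0.02  ]
strip x=k*y+b [0.027  0.5943] 17 u0 [np.int64(312), np.int64(311), np.int64(311), np.int64(311), np.int64(311), np.int64(312)] [0.5926 0.0561 0.02  ]
strip x=k*y+b [0.0286 0.4851] 17 u0 [np.int64(309), np.int64(308), np.int64(308), np.int64(308), np.int64(308), np.int64(321)] [0.4816 0.0583 0.02  ]
403 170 201 [ 0.6481 -0.0937]
404 170 201 [ 0.6481 -0.0953]
405 170 201 [ 0.6482 -0.097 ]
406 170 201 [ 0.6482 -0.0986]
407 170 201 [ 0.6483 -0.1002]
408 170 202 [ 0.6475 -0.1019]
409 170 202 [ 0.6475 -0.1035]
410 170 202 [ 0.6476 -0.1052]
411 170 202 [ 0.6476 -0.1068]
412 170 202 [ 0.6476 -0.1084]
[395 396 397 398 416 417 418 419 420 421 422 423 424]
bar c [ 0.647 -0.083  0.06 ]
(404, 235, 50, 12)
```

View pics/c2.png

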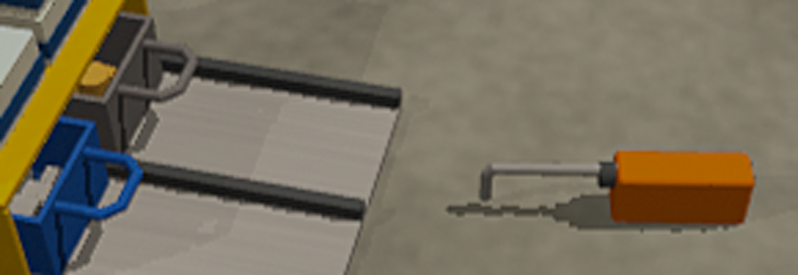

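Crop: the rod's turned-down end is at (486,175) in the crop. The hook stands upright, and its handle yaw is about −80°. Next I'll move over it.

```bash
cat >> h.py <<'E'
from scipy.spatial.transform import Rotation as Ro
def go(p,yaw_y):
    """shift in tool axes to world TCP p with tool y at angle yaw_y (deg), tool down"""
    s=arm.state(); R=Ro.from_quat(s['orientation'])
    a=np.radians(yaw_y); y=np.array([np.cos(a),np.sin(a),0]); z=np.array([0,0,-1.])
    T=Ro.from_matrix(np.column_stack([np.cross(y,z),y,z]))
    print('t',round(s['clock'],2),'tcp',s['tcp_pos'].round(4),'shift',R.inv().apply(np.array(p)-s['tcp_pos']).round(4),'rot',(R.inv()*T).as_rotvec().round(4))
E
python3 - <<'E'
from h import *
go((.5423,.2529,.16),10.2)
print(ray('top',(263.5,235.3),.038))
E
```

```text
t 0.1 tcp [ 0.2072 -0.482   0.2558] shift [ 0.598  -0.5428  0.0965] rot [-9.000e-04 -9.000e-04 -1.343e+00]
[0.56255986 0.13446752 0.038     ]
```

```bash
python3 jog.py '[[0.03,-0.027,0,0,0,-0.1],[0.06,-0.054,0,0,0,-0.2],[0.09,-0.081,0,0,0,-0.3],[0.12,-0.109,0,0,0,-0.4],[0.15,-0.136,0,0,0,-0.5],[0.18,-0.163,0,0,0,-0.6],[0.21,-0.19,0,0,0,-0.7],[0.24,-0.217,0,0,0,-0.8],[0.27,-0.245,0,0,0,-0.9],[0.3,-0.272,0,0,0,-1.0],[0.33,-0.299,0,0,0,-1.1],[0.36,-0.326,0,0,0,-1.2]]' 1.0 60; python3 -c "
from h import *
go((.5423,.2529,.16),10.2)"
```

```text
clock: 1.1
tcp_pos: [0.4095, -0.0386, 0.2563]
orientation: [0.693, 0.721, 0.0, 0.0]
force: [1.0, -0.4, 0.4]
grip_width: 0.998
finger_force: 0.0
t 1.1 tcp [ 0.4095 -0.0386  0.2563] shift [0.286  0.1443 0.0963] rot [ 1.000e-04  1.000e-04 -1.381e-01]
```

```bash
python3 jog.py '[[0.03,0.015,0,0,0,-0.05],[0.06,0.03,0,0,0,-0.1],[0.09,0.045,0,0,0,-0.138],[0.12,0.06,0,0,0,-0.138],[0.15,0.075,0,0,0,-0.138],[0.18,0.09,0.02,0,0,-0.138],[0.21,0.105,0.04,0,0,-0.138],[0.24,0.12,0.06,0,0,-0.138],[0.27,0.135,0.08,0,0,-0.138],[0.286,0.1443,0.0963,0,0,-0.138],[0.286,0.1443,0.0963,0,0,-0.138]]'; python3 - <<'E'
from h import *
m=arm.camera_model('wrist'); im=arm.snapshot('wrist'); cv2.imwrite('pics/w1.png',im)
o=mask(im,(5,200,130),(24,255,255)); c=max(cv2.findContours(o,0,2)[0],key=cv2.contourArea)
P=np.array([ray('wrist',p[0],.044,m)[:2] for p in c],np.float32)*1000
print(cv2.boundingRect(c),cv2.minAreaRect(P))
go((.5423,.2529,.032),10.2)
E
```

```text
clock: 2.02
tcp_pos: [0.5427, 0.2527, 0.1558]
orientation: [0.642, 0.766, -0.002, -0.002]
force: [-1.7, -0.4, -0.2]
grip_width: 1.005
finger_force: 0.0Traceback (most recent call last):
  File "<stdin>", line 3, in <module>
ValueError: max() iterable argument is empty
```

View pics/w1.png

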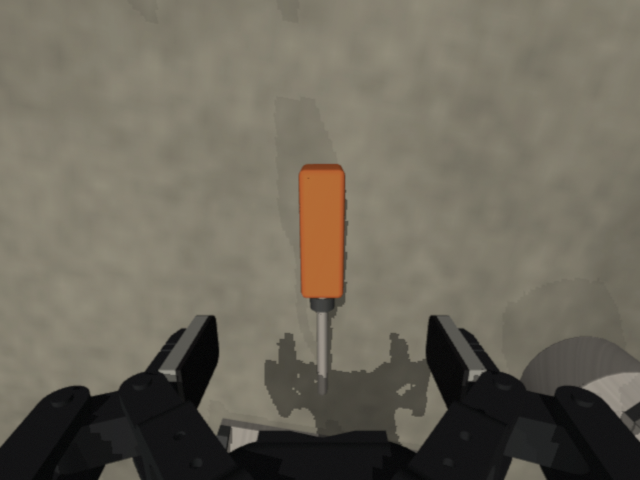

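The wrist view shows the handle upright at (300–345, 165–298), centred between the fingers and aligned. I'll check this numerically.

```bash
python3 - <<'E'
from h import *
m=arm.camera_model('wrist'); im=cv2.imread('pics/w1.png')
o=mask(im,(5,150,100),(24,255,255)); c=max(cv2.findContours(o,0,2)[0],key=cv2.contourArea)
P=np.array([ray('wrist',p[0],.044,m)[:2] for p in c],np.float32)*1000
print(cv2.boundingRect(c),cv2.minAreaRect(P),ray('wrist',(323,390),.038,m))
go((.5423,.2529,.032),10.2)
E
```

```text
(299, 164, 46, 134) ((539.0158081054688, 264.250732421875), (29.133014678955078, 91.84600830078125), 10.216890335083008) [0.56284603 0.13625771 0.038     ]
t 2.07 tcp [0.5424 0.2512 0.1574] shift [0.0017 0.0007 0.1254] rot [-0.0041  0.0004 -0.0028]
```

```bash
python3 jog.py '[[0.001,-0.001,0.03,0,0,0],[0.001,-0.001,0.06,0,0,0],[0.001,-0.001,0.09,0,0,0],[0.001,-0.001,0.11,0,0,0],[0.001,-0.001,0.12,0,0,0],[0.001,-0.001,0.126,0,0,0],[0.001,-0.001,0.126,0,0,0],[0.001,-0.001,0.126,0,0,0]]'; python3 jog.py '[[0,0,0,0,0,0],[0,0,0,0,0,0],[0,0,0,0,0,0],[0,0,0,0,0,0],[0,0,0,0,0,0],[0,0,0,0,0,0],[0,0,0,0,0,0],[0,0,0,0,0,0],[0,0,0,0,0,0],[0,0,0,0,0,0]]' 0.0 60
```

```text
clock: 2.73
tcp_pos: [0.5431, 0.2509, 0.0353]
orientation: [0.643, 0.765, 0.001, 0.0]
force: [-0.8, -0.0, -0.0]
grip_width: 0.999
finger_force: 0.0
clock: 3.57
tcp_pos: [0.5427, 0.2511, 0.0346]
orientation: [0.643, 0.766, 0.0, 0.0]
force: [-0.7, -1.0, 6.0]
grip_width: 0.343
finger_force: 60.5
```

```bash
python3 jog.py '[[0,0,-0.015,0,0,0],[0,0,-0.04,0,0,0],[0,0,-0.065,0,0,0],[0,0,-0.08,0,0,0],[0,0,-0.08,0,0,0],[0,0,-0.08,0,0,0]]'; python3 -c "
from h import *
go((.6506,.0123,.115),-1.5)"
```

```text
clock: 4.07
tcp_pos: [0.5425, 0.251, 0.114]
orientation: [0.643, 0.766, 0.0, 0.0]
force: [-0.8, 1.3, -3.7]
grip_width: 0.34
finger_force: 59.9
t 4.07 tcp [0.5425 0.251  0.114 ] shift [-0.2538  0.0653 -0.001 ] rot [ 0.0008 -0.0002  0.1992]
```

```bash
python3 jog.py '[[-0.015,0.004,0,0,0,0.02],[-0.04,0.01,0,0,0,0.04],[-0.07,0.018,0,0,0,0.06],[-0.1,0.026,0,0,0,0.09],[-0.13,0.034,0,0,0,0.12],[-0.16,0.042,0,0,0,0.15],[-0.19,0.05,0,0,0,0.18],[-0.22,0.058,0,0,0,0.199],[-0.24,0.063,0,0,0,0.199],[-0.254,0.0653,0,0,0,0.199],[-0.254,0.0653,0,0,0,0.199],[-0.254,0.0653,0,0,0,0.199]]'; python3 - <<'E'
from h import *
im=arm.snapshot('top'); w=arm.snapshot('wrist'); sc=arm.snapshot('scene')
cv2.imwrite('pics/t2.png',im);cv2.imwrite('pics/w2.png',w);cv2.imwrite('pics/s2.png',sc)
z=lambda a:cv2.resize(a,(400,300),interpolation=cv2.INTER_CUBIC)
cv2.imwrite('pics/m2.png',np.vstack([np.hstack([z(im[130:250,300:460]),z(sc[160:280,170:330])]),np.hstack([z(w),z(w[240:,160:480])])]))
s=arm.state();print(s['tcp_pos'],s['orientation'])
E
```

```text
clock: 5.07
tcp_pos: [0.6495, 0.0118, 0.1124]
orientation: [0.717, 0.698, -0.001, -0.001]
force: [-0.4, -0.9, -2.9]
grip_width: 0.342
finger_force: 59.8
[0.64960242 0.01324844 0.11340638] [ 7.15773703e-01  6.98331946e-01 -3.23169367e-04 -6.28625568e-04]
```

View pics/m2.png

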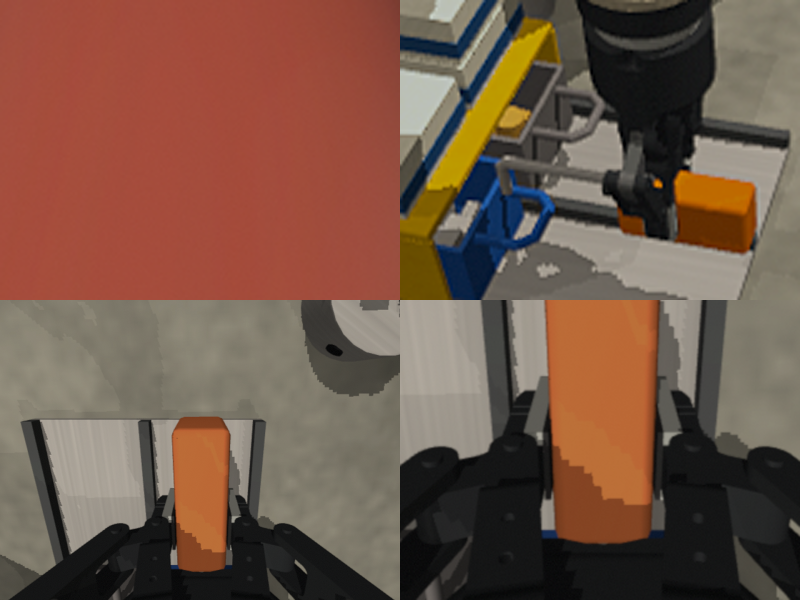

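The scene crop shows the turned-down end at about (505,165)–(507,193), just above and over the blue loop opening. I'll check it by projection.

```bash
python3 - <<'E'
from h import *
s=arm.state();p=s['tcp_pos']
tip=p+[-.026*.1173,-.1173,-.0286]
c=lambda X:((proj('scene',X)-[170,160])*2.5+[400,0]).round(0)
print(tip,'tip',c(tip),'bend',c(tip+[0,0,.032]))
for n,X in dict(bar=(.6485,-.083,.06),inner=(.6485,-.087,.06),ctr=(.6475,-.105,.06),back=(.647,-.123,.06),L=(.6715,-.105,.06),Rr=(.6235,-.105,.06)).items(): print(n,c(X))
go((.6506,.0123,.076),-1.5)
E
```

```text
[ 0.64655262 -0.10405156  0.08480638] tip [507. 192.] bend [499. 159.]
bar [540. 223.]
inner [534. 222.]
ctr [511. 217.]
back [487. 213.]
L [498. 242.]
Rr [522. 193.]
t 5.22 tcp [0.6496 0.0132 0.1134] shift [-0.0009  0.0011  0.0374] rot [-0.0014 -0.0004  0.0015]
```

```bash
python3 - <<'E'
import cv2
im=cv2.imread('pics/s2.png')[200:272,180:276]; cv2.imwrite('pics/c3.png',cv2.resize(im,(768,576),interpolation=cv2.INTER_CUBIC))
E
```

```text
(no output)
```

View pics/c3.png

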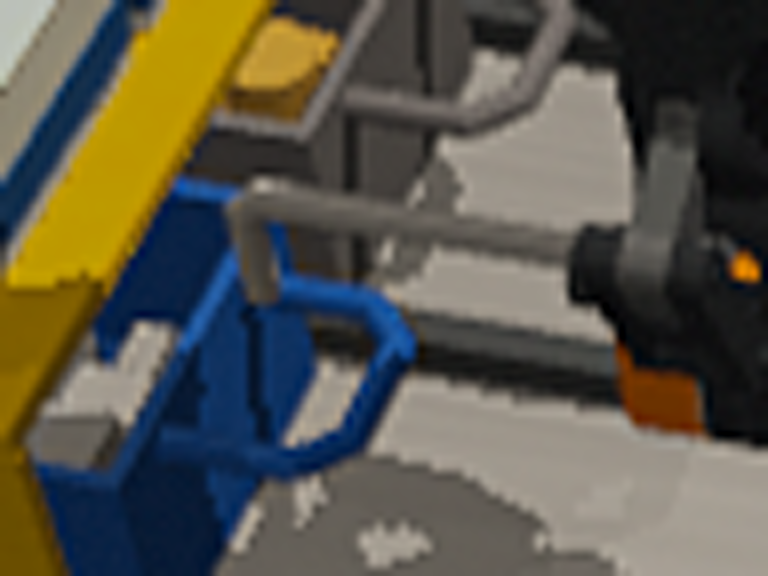

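The tip at (263,300) in the crop matches the prediction. The loop bar apex at about (380,392) is within 2 mm of the estimate, so I'm lowering the hook.

```bash
python3 jog.py '[[0,0.001,0.01,0,0,0],[0,0.001,0.02,0,0,0],[0,0.001,0.03,0,0,0],[0,0.001,0.037,0,0,0],[0,0.001,0.037,0,0,0],[0,0.001,0.037,0,0,0]]'; python3 - <<'E'
from h import *
im=arm.snapshot('scene'); cv2.imwrite('pics/s3.png',im)
cv2.imwrite('pics/c4.png',cv2.resize(im[200:272,180:276],(768,576),interpolation=cv2.INTER_CUBIC))
go((.6506+.0035,.0123+.144,.076),-1.5)
E
```

```text
clock: 5.72
tcp_pos: [0.6508, 0.0121, 0.0761]
orientation: [0.716, 0.698, -0.001, -0.001]
force: [-0.4, -0.0, -1.7]
grip_width: 0.342
finger_force: 59.8
t 5.77 tcp [0.6514 0.012  0.0768] shift [ 0.1443 -0.001   0.0008] rot [-0.0003 -0.      0.0002]
```

View pics/c4.png

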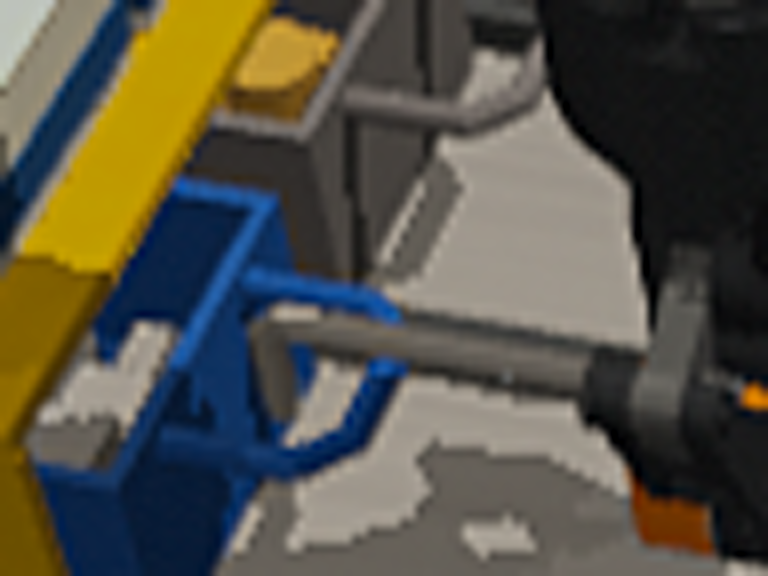

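The hook end is inside the loop at (280,370–415), with the rod passing over the bar at (395,340). I'll pull slowly.

```bash
python3 jog.py '[[0.004,0,0,0,0,0],[0.008,0,0,0,0,0],[0.011,0,0,0,0,0],[0.014,0,0,0,0,0],[0.017,0,0,0,0,0],[0.02,0,0,0,0,0],[0.024,0,0,0,0,0],[0.029,0,0,0,0,0],[0.035,0,0,0,0,0],[0.041,0,0,0,0,0],[0.047,0,0,0,0,0],[0.053,0,0,0,0,0]]'; python3 jog.py '[[0.006,0,0,0,0,0],[0.012,0,0,0,0,0],[0.018,0,0,0,0,0],[0.024,0,0,0,0,0],[0.03,0,0,0,0,0],[0.036,0,0,0,0,0],[0.042,0,0,0,0,0],[0.048,0,0,0,0,0],[0.054,0,0,0,0,0],[0.06,0,0,0,0,0],[0.066,0,0,0,0,0],[0.072,0,0,0,0,0]]'; python3 jog.py '[[0.006,0,0,0,0,0],[0.012,0,0,0,0,0],[0.017,0,0,0,0,0],[0.021,0,0,0,0,0],[0.024,0,0,0,0,0],[0.026,0,0,0,0,0],[0.028,0,0,0,0,0],[0.029,0,0,0,0,0],[0.029,0,0,0,0,0],[0.029,0,0,0,0,0]]'
python3 - <<'E'
from h import *
im=arm.snapshot('scene'); cv2.imwrite('pics/s4.png',im)
cv2.imwrite('pics/c5.png',cv2.resize(im[160:310,130:330],(800,600),interpolation=cv2.INTER_CUBIC))
E
```

```text
clock: 6.77
tcp_pos: [0.6528, 0.0656, 0.0771]
orientation: [0.716, 0.698, -0.0, 0.0]
force: [-0.4, -2.3, -1.3]
grip_width: 0.347
finger_force: 59.8
clock: 7.77
tcp_pos: [0.6547, 0.1375, 0.077]
orientation: [0.716, 0.698, -0.0, -0.0]
force: [0.4, -2.7, -2.5]
grip_width: 0.342
finger_force: 59.8
clock: 8.6
tcp_pos: [0.6554, 0.166, 0.077]
orientation: [0.716, 0.698, 0.0, -0.0]
force: [0.8, -1.6, -2.1]
grip_width: 0.344
finger_force: 59.9
```

View pics/c5.png

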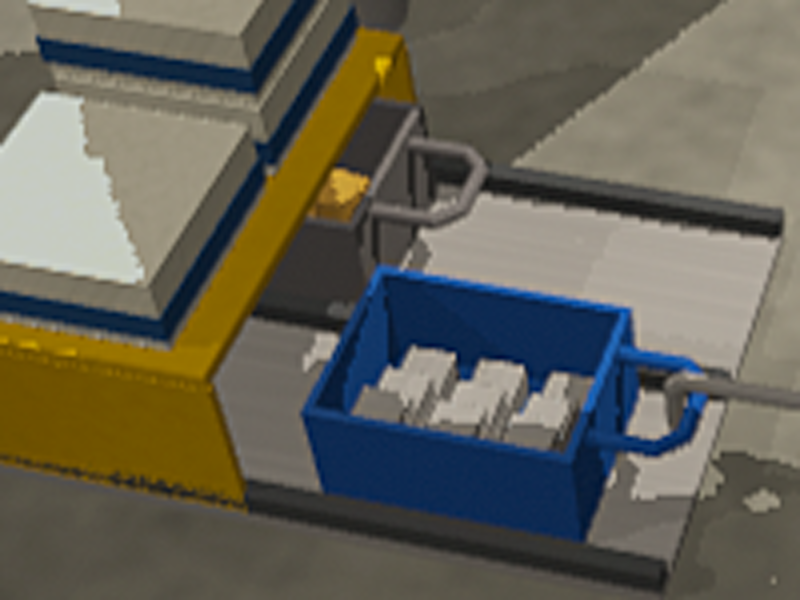

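The blue box is fully out at (305–635, 265–540), clear of the shelf edge and behind the base's front edge. The grey tray hasn't moved. Next I'll slacken, lift out and carry the hook back to its open spot.

```bash
python3 jog.py '[[-0.004,0,0,0,0,0],[-0.008,0,0,0,0,0],[-0.011,0,0,0,0,0],[-0.011,0,0,0,0,0],[-0.011,0,-0.01,0,0,0],[-0.011,0,-0.025,0,0,0],[-0.011,0,-0.04,0,0,0],[-0.011,0,-0.055,0,0,0],[-0.011,0,-0.065,0,0,0],[-0.011,0,-0.065,0,0,0],[-0.011,0,-0.065,0,0,0]]'; python3 -c "
from h import *
go((.5427,.2611,.1400),10.2)"
```

```text
clock: 9.57
tcp_pos: [0.6555, 0.1551, 0.1426]
orientation: [0.716, 0.698, 0.001, 0.0]
force: [0.1, 0.0, -4.2]
grip_width: 0.342
finger_force: 59.8
t 9.57 tcp [0.6555 0.1551 0.1426] shift [ 0.1031 -0.1155  0.0025] rot [ 1.300e-03 -2.000e-04 -2.039e-01]
```

```bash
python3 jog.py '[[0.015,-0.005,0,0,0,0],[0.035,-0.02,0,0,0,-0.02],[0.055,-0.04,0,0,0,-0.05],[0.075,-0.065,0,0,0,-0.08],[0.09,-0.09,0,0,0,-0.12],[0.1,-0.11,0,0,0,-0.16],[0.103,-0.1155,0,0,0,-0.2],[0.103,-0.1155,0,0,0,-0.204],[0.103,-0.1155,0,0,0,-0.204],[0.103,-0.1155,0,0,0,-0.204]]'; python3 jog.py '[[0,0,0.02,0,0,0],[0,0,0.045,0,0,0],[0,0,0.07,0,0,0],[0,0,0.088,0,0,0],[0,0,0.096,0,0,0],[0,0,0.099,0,0,0],[0,0,0.1,0,0,0],[0,0,0.1,0,0,0],[0,0,0.1,0,0,0]]'
```

```text
clock: 10.4
tcp_pos: [0.5428, 0.2608, 0.1416]
orientation: [0.642, 0.767, -0.0, 0.0]
force: [0.5, -0.5, -4.2]
grip_width: 0.34
finger_force: 60.0
clock: 11.15
tcp_pos: [0.5434, 0.2611, 0.0432]
orientation: [0.642, 0.767, 0.001, 0.001]
force: [-0.1, -0.0, -2.3]
grip_width: 0.342
finger_force: 60.0
```

```bash
python3 jog.py '[[0,0,0.002,0,0,0],[0,0,0.004,0,0,0],[0,0,0.006,0,0,0],[0,0,0.0075,0,0,0],[0,0,0.0075,0,0,0],[0,0,0.0075,0,0,0]]'
```

```text
clock: 11.65
tcp_pos: [0.5423, 0.2609, 0.0346]
orientation: [0.641, 0.767, 0.0, 0.0]
force: [-0.9, -0.0, 0.7]
grip_width: 0.345
finger_force: 60.3
```

```bash
python3 jog.py '[[0,0,0.0005,0,0,0],[0,0,0.001,0,0,0],[0,0,0.001,0,0,0],[0,0,0.001,0,0,0]]'
```

```text
clock: 11.98
tcp_pos: [0.5424, 0.2609, 0.0346]
orientation: [0.641, 0.767, 0.0, 0.0]
force: [-5.7, -2.1, 12.5]
grip_width: 0.341
finger_force: 62.1
```

The hook is firmly on the bench (the force rose and it stopped descending), so I'm releasing and retreating straight up.

```bash
python3 jog.py '[[0,0,0,0,0,0],[0,0,0,0,0,0],[0,0,0,0,0,0],[0,0,0,0,0,0],[0,0,0,0,0,0],[0,0,0,0,0,0],[0,0,0,0,0,0],[0,0,0,0,0,0]]' 1.0; python3 jog.py '[[0,0,-0.01,0,0,0],[0,0,-0.03,0,0,0],[0,0,-0.06,0,0,0],[0,0,-0.09,0,0,0],[0,0,-0.12,0,0,0],[0,0,-0.14,0,0,0],[0,0,-0.15,0,0,0],[0,0,-0.15,0,0,0],[0,0,-0.15,0,0,0],[0,0,-0.15,0,0,0]]'; python3 - <<'E'
from h import *
im=arm.snapshot('scene'); cv2.imwrite('pics/s5.png',im)
E
```

```text
clock: 12.65
tcp_pos: [0.5424, 0.2609, 0.0335]
orientation: [0.641, 0.767, -0.0, 0.0]
force: [-1.0, -0.5, -0.7]
grip_width: 0.999
finger_force: 0.0
clock: 13.48
tcp_pos: [0.5415, 0.2606, 0.182]
orientation: [0.641, 0.767, -0.001, -0.001]
force: [-0.3, 0.2, -1.0]
grip_width: 1.003
finger_force: 0.0
```

View pics/s5.png

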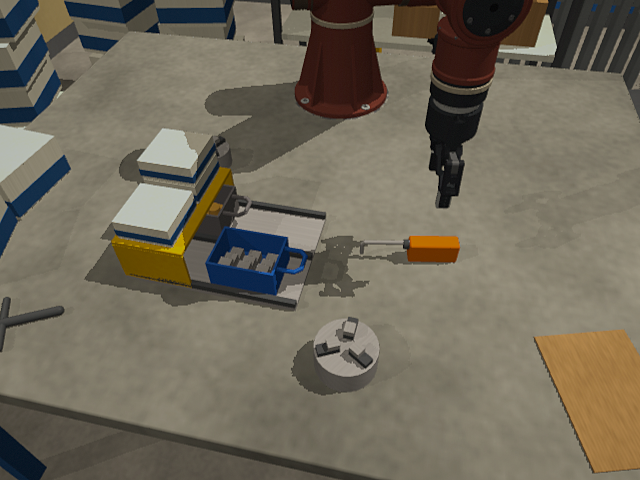

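The picture shows the hook upright on the open bench at (360–458, 238–262). The blue tray is out at (207–288, 230–292), and the grey tray is in place at (225,205).

```bash
python3 -c "
from cell import arm
print(arm.close_job())"
```

```text
the job is handed in; nothing more can be done
None
```

I pulled the blue tray out with the hook until the box was clear of the shelf and still fully on the base plate, left the grey tray where it was, set the hook down on the open bench clear of the rack, and handed the job in at about 13.5 s; no verdict came back.

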